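# Latch the gold lotus case

## Task

The black case with the gold lotus flowers is packed and ready to go: flip its latch's wire loop over so that it drops behind the hook on the other half, then push the lever over and press it down flat until it holds by itself. Leave the latch of the red case as it stands.

Things in the scene. Friction and masses are not known exactly. Their poses are not given: they have to be found in the camera images.
- black_case: Black lacquer case with gold lotus flowers on top, the one to latch: 160 x 220 x 130 mm (its x, y, z), fixed to the bench; seam and steel draw latch on top, at y = 0. Origin: centre of underside; z up; x crosses the seam from the lever's half (-x) to the hook's half (+x). Lever's hinge pin: along y at x = -24, z = 144 mm.
- black_hook (a point): Where the loop's end bar lies when latched: case x = 26, z = 140 mm. A hook (keeper) on the black case: post 32 mm wide, at 4 to 11 mm to the -x side of this point, with a lip on top over this point, reaching 3 mm beyond it in +x, top 152 mm above the bench, 10 mm gap below; a ledge under it ends 24 mm beyond it.
- black_lever (a joint): Lever of the black case's latch, rad: 0 flat (home, pointing to case -x), pi/2 upright, at the start 1.8 to 2.05, leaning to the hook. A bar 22 to 26 mm wide, 6 to 8 thick, 46 long from its pin, orange tip; stays where left (under 1 N of friction). Close it by pushing its hook-side face to -x, then down, a few N: the hooked springy loop resists, then holds it flat past centre.
- black_loop_end (a point): Middle of the end bar (8 mm round, 56 long, along case y) of the wire loop: two legs at y = +-24 mm to a pin on the lever, 18 mm from its hinge; pin to bar 65.5 mm. At the start it leans back on a stop (to -x, 70 to 95 mm over the case top). Swings freely over the lever, 30 mm clear of its tip; past upright it falls by itself behind the hook if the lever still leans to the hook.
- red_loop_end (a point): Middle of the same end bar on the red case's latch, leaning back like the other. The red case, with pale stripes on top, has the same size and latch; the two may stand in either place. Its latch stays as it is.

How it is judged:
By the outcome, as a careful person would: the job done as asked, in the order asked, and still so for the second after the job is handed in, with the robot touching nothing.
It also fails if it takes over 42 s, if anything falls off the work surface, if the arm or the gripper's body presses on something with over 40 N, if the wrist force passes 120 N, or if a joint passes its speed limit or range.

## Robot

A 6-joint arm with a two-finger parallel gripper is mounted at the origin on the work surface. World frame = base frame: x ahead of the robot, y to its left, z up, the work surface at z = 0. Lengths are in m, angles in degrees, forces in N, time in s.
With the tool pointing down it reaches from about 0.35 to 0.8 m from the base axis. Payload 7.3 kg.
Tool frame: the origin (TCP) lies between the finger pads; the fingertips stand tcp_to_tips ahead of it and the grasp point (between the pads) lies 5 mm behind it (tcp_to_tips is the distance from the TCP to the fingertips, in m); z points along the fingers, y is the direction in which the jaws open and shut (so a half turn about z gives the same grasp; the last joint's range is limited). The gripper opens to 85 mm and grips with 20 to 120 N. Pads are 22 mm wide; open, the fingers measure 114 mm over their backs; the gripper's body (76 mm by 85 mm) begins 54 mm behind the grasp point. The pads swing forward as they close: fully open they stand 13 mm farther back than shut.
Start: joints at [-78.782, 19.595, 87.324, -0, 73.075, -8.365], TCP at [0.176, -0.495, 0.212] pointing down, gripper open.
Joint ranges: [-145.02, 145.02], [-44.19, 115.74], [2.07, 154.8], [-57.11, 237.11], [16.16, 152.29], [-177.93, 177.93]. Speed limits (degrees/s): [147.25, 147.25, 180, 180, 180, 180].

## Interface

Orientations are given as a 3x3 rotation matrix whose columns are the frame's x, y, z axes.
In Python, from workcell import * gives the robot as it stands. The module is installed in compiled form; this text tells all that it offers.
- The arm moves only by the tool move_arm, never from a script. Its argument "commands" is a list of rows, each a list of 2 entries, a list of its own where there are three numbers: the shift along the tool's x, y, z in mm, then the turn, a rotation vector about the tool's x, y, z in rad. A call has 1 to 12 rows; each row is the pose to reach, as a shift and turn from the pose commanded when the call began, along the tool's axes at that moment; what a row does not reach only later rows make up. A row lasts 1/10 s, in which the tool goes at most 50 mm and 8.59 degrees, less where a joint would pass 70% of its speed; a pose out of reach is approached as far as the arm can. A call with a gripper value outside its range is refused whole. "fingers" is the closure in counts, from 0 (fully open) to 255 (shut), set as the call begins (left out, the last holds). The fingers move at their own pace and stop on an object; "newtons" is the grip in N (left out, the last holds). Time passes only in rows, so rows that repeat a pose let the fingers close. It gives the time, the measured TCP pose, the force and the opening at its end, in the units of the state.
- observe(): the state, without advancing time (a new reading comes with each control period).
- grab_frame(name): name is "side" or "top" or "wrist"; returns a dict with "frame" (420x560x3 uint8, blue, green, red), "fovy" (degrees; the focal length in pixels is half the picture's height over the tangent of half this angle, whatever the lens; pixels are square), "cx", "cy" (the principal point, pixels), "rvec" (rotation vector, rad) and "tvec" (3), from world to camera coordinates, as OpenCV has them. Camera axes: x right, y down, z forward; pixel columns grow to the right and rows downward; lengths in m; the calibration is good to about 2 mm. A picture is of the moment at which its call begins. There is no depth.
- close_job(): hands the job in, once; it reports no verdict.
The state is a dict: "t": time; "joint_pos": joint angles; "dq": joint speeds; "effort": joint torques, N m; "eef_pos": TCP position; "orientation": TCP orientation; "force": force on the tool from outside, world axes, zero at the start; "wrist_torque": the same for the moment, N m; "width": opening from 0.0 (shut) to 1.0 (fully open).
Only numpy, scipy, OpenCV 4.12 (cv2) and the standard library are available. Lean on these libraries where they do the work, as an engineer would, in place of code of your own. Each camera call takes 0.05 s, during which the arm holds its last target.

## Working session

There is one attempt and no reset: what is moved stays moved. The work goes in short steps, Python scripts to look and compute and a tool call to move; the robot and the scene stay as the last step left them, time stands still between calls to the robot, and variables do not carry over. Pictures are saved under pics/ and viewed, and the job is handed in when it is done.

Besides the shell and the picture viewer there is one more tool, called after "Call:" by a JSON object that holds its "api" and its "payload", one argument or row to a line. move_arm: Moves the arm, as the interface text tells. Its arguments: {"type":"object","properties":{"commands":{"type":"array","items":{"type":"array"}},"fingers":{"type":"number"},"newtons":{"type":"number"}},"required":["commands"]}

```bash
mkdir -p pics; python3 - <<'E'
from workcell import *
import cv2
s=observe()
for k in s: print(k,s[k])
try: print(tcp_to_tips)
except Exception as e: print(e)
for n in ["side","top","wrist"]:
    f=grab_frame(n); cv2.imwrite(f"pics/{n}0.png",f["frame"]); print(n,f["fovy"],f["cx"],f["cy"],f["rvec"],f["tvec"])
    import pickle; pickle.dump(f,open(f"{n}0.pkl","wb"))
E
```

```text
t 0.0
joint_pos [-7.87820842e+01  1.96368562e+01  8.73775665e+01 -1.06934811e-03
  7.30752255e+01 -8.36546295e+00]
dq [ 0.00754732  0.03322142 -0.02794815 -0.07818375 -0.0890749   0.00742649]
effort [ 4.19586859e-04 -4.33678114e+01 -2.46012104e+01 -5.02316175e-05
  7.99844071e-03 -1.68798113e-05]
eef_pos [ 0.17589567 -0.49419386  0.21162014]
orientation [[ 9.42152934e-01  3.35183151e-01 -3.21903961e-04]
 [ 3.35183240e-01 -9.42151713e-01  1.53128845e-03]
 [ 2.09979719e-04 -1.55060472e-03 -9.99998776e-01]]
force [ 0.24828158  0.92106252 -0.88305881]
wrist_torque [0.03479881 0.02112166 0.02694706]
width 0.9959105815419317
0.014
side 45.09239456337683 280.0068667859366 206.2898588476604 [ 2.16094355 -0.12875661  0.05389875] [-0.56201667  0.12574366  0.86447519]
top 52.74346824724402 272.04746358770643 206.42487949211133 [ 2.19354936 -2.22207504  0.02640491] [0.00148435 0.56685088 0.77217194]
wrist 68.32871201106526 281.97016296357106 210.02194007795913 [-2.33395741  1.64674858  0.27990392] [-0.52464927 -0.04194414  0.38110205]
```

View pics/side0.png

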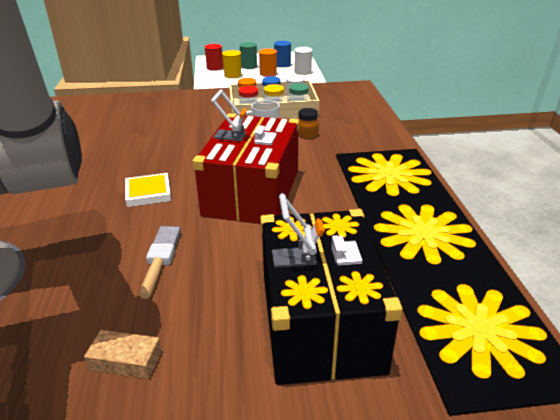

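View pics/top0.png

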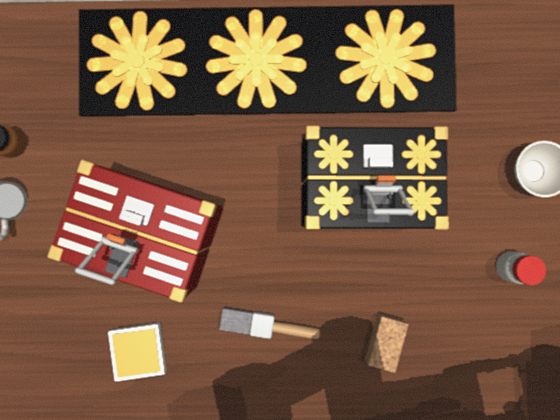

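View pics/wrist0.png

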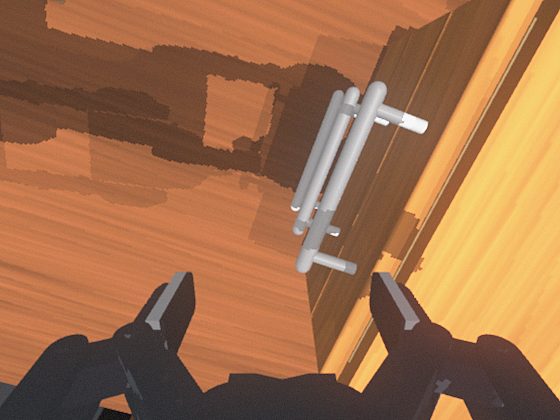

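```bash
cat > h.py <<'E'
import numpy as np,cv2,pickle
from scipy.spatial.transform import Rotation as R
def cam(f):
    h=f["frame"].shape[0]; fl=h/2/np.tan(np.radians(f["fovy"])/2)
    K=np.array([[fl,0,f["cx"]],[0,fl,f["cy"]],[0,0,1]]); return K,cv2.Rodrigues(np.array(f["rvec"],float))[0],np.array(f["tvec"],float).ravel()
def ray(f,u,v):
    K,Rm,t=cam(f); d=Rm.T@np.linalg.solve(K,[u,v,1]); return -Rm.T@t,d/np.linalg.norm(d)
def plane(f,u,v,z):
    o,d=ray(f,u,v); return o+d*(z-o[2])/d[2]
def proj(f,p):
    K,Rm,t=cam(f); q=K@(Rm@np.array(p)+t); return q[:2]/q[2]
def load(n): return pickle.load(open(n,"rb"))
E
python3 - <<'E'
from h import *
f=load("top0.pkl"); im=f["frame"]
c=im[110:245,290:460]; cv2.imwrite("pics/tz.png",cv2.resize(c,None,fx=4.4,fy=4.4,interpolation=cv2.INTER_CUBIC))
f2=load("side0.pkl"); c=f2["frame"][180:300,240:400]; cv2.imwrite("pics/sz.png",cv2.resize(c,None,fx=5,fy=5,interpolation=cv2.INTER_CUBIC))
hsv=cv2.cvtColor(im,cv2.COLOR_BGR2HSV)
m=cv2.inRange(hsv,(12,90,120),(35,255,255)); m[:110]=0;m[245:]=0;m[:,:290]=0;m[:,460:]=0
n,l,st,ce=cv2.connectedComponentsWithStats(m)
for i in range(1,n):
    if st[i,4]>15: print(st[i],ce[i].round(1))
print(ray(f,280,210)[0],ray(f2,280,210)[0])
E
```

```text
[305 125  15  15 201] [312.3 131.5]
[ 401  125   48   49 1113] [424.6 150. ]
[314 134  40  40 917] [333.1 153.5]
[307 175  71   5 335] [340.7 177. ]
[387 175  60   5 240] [418.1 177.2]
[314 181  40  40 835] [333.7 199.9]
[406 181  36  40 818] [423.  199.7]
[305 215  15  15 198] [312.4 222.5]
[435 216  15  15 213] [442.  222.7]
[ 0.54697177 -0.00691561  0.7863496 ] [ 0.49134214 -0.70646473  0.5817921 ]
```

View pics/tz.png

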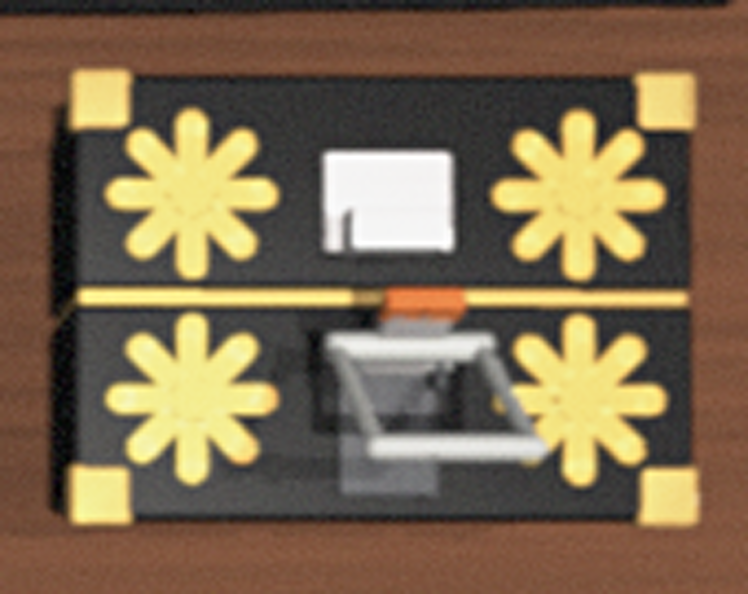

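View pics/sz.png

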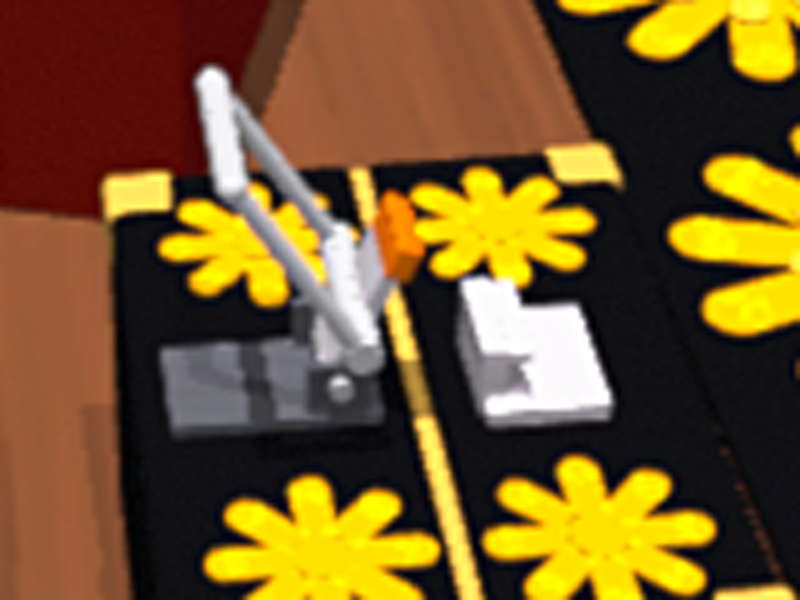

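```bash
python3 - <<'E'
from h import *
f=load("top0.pkl");g=load("side0.pkl")
cs=[(312.3,131.5),(441.7,132),(442,222.7),(312.4,222.5)]
P=np.array([plane(f,*c,0.1305) for c in cs]);print(P.round(4)); C=P.mean(0);print("C",C)
e=P[1]-P[0]+P[2]-P[3]; print("yaw",np.degrees(np.arctan2(-e[0],-e[1]) ), np.degrees(np.arctan2((P[0]-P[3])[1],(P[0]-P[3])[0])))
def tri(a,b):
    o1,d1=ray(f,*a);o2,d2=ray(g,*b)
    A=np.stack([d1,-d2],1);s=np.linalg.lstsq(A,o2-o1,rcond=None)[0]
    p,q=o1+d1*s[0],o2+d2*s[1];return ((p+q)/2).round(4),np.linalg.norm(p-q).round(4)
T=lambda u,v:(290+u/4.4,110+v/4.4)
S=lambda u,v:(240+u/5,180+v/5)
print("endbar L",tri(T(375,448),S(212,75)),"R",tri(T(540,448),S(232,188)))
print("pinbar L",tri(T(335,347),S(340,235)),"R",tri(T(485,347),S(365,355)))
print("levertip L",tri(T(388,290),S(390,197)),"R",tri(T(465,290),S(412,228)))
# hook check
print("hook face",plane(f,*T(388,150),.14),plane(f,*T(388,250),.152))
from workcell import *
s=observe()
E
```

```text
[[ 0.6795 -0.0701  0.1305]
 [ 0.676  -0.2713  0.1305]
 [ 0.5351 -0.2685  0.1305]
 [ 0.538  -0.0681  0.1305]]
C [ 0.60714311 -0.16949084  0.1305    ]
yaw 0.9039596810514159 -0.8149272059192546
endbar L (array([ 0.5536, -0.1445,  0.2183]), np.float64(0.0023)) R (array([ 0.5528, -0.1951,  0.2172]), np.float64(0.002))
pinbar L (array([ 0.5885, -0.1452,  0.1628]), np.float64(0.0032)) R (array([ 0.5876, -0.196 ,  0.1608]), np.float64(0.0023))
levertip L (array([ 0.6027, -0.1577,  0.1837]), np.float64(0.0025)) R (array([ 0.6029, -0.181 ,  0.19  ]), np.float64(0.0))
hook face [ 0.65682636 -0.16979089  0.14      ] [ 0.62053828 -0.16610684  0.152     ]
```

```bash
cat >> h.py <<'E'
def shift(s,p,yaw=-0.9):
    Rm=np.array(s["orientation"]); d=Rm.T@(np.array(p)-s["eef_pos"])*1000
    c,n=np.cos(np.radians(yaw)),np.sin(np.radians(yaw))
    Rt=np.array([[c,n,0],[n,-c,0],[0,0,-1]])
    return d.round(1), R.from_matrix(Rm.T@Rt).as_rotvec().round(3)
E
python3 - <<'E'
from h import *; from workcell import *
s=observe(); print(shift(s,[.176,-.494,.27])); print(shift(s,[.515,-.168,.27])); print(shift(s,[.515,-.168,.219]))
E
```

```text
(array([  0.2,  -0.3, -58.2]), array([-0.001,  0.   ,  0.357]))
(array([ 428.8, -193.9,  -57.9]), array([-0.001,  0.   ,  0.357]))
(array([ 428.8, -193.8,   -6.9]), array([-0.001,  0.   ,  0.357]))
```

Call:
{"api": "move_arm", "payload": {
  "commands": [
    [[0, 0, -58], [0, 0, 0]],
    [[40, -18, -58], [0, 0, 0.06]],
    [[80, -36, -58], [0, 0, 0.15]],
    [[120, -54, -58], [0, 0, 0.25]],
    [[160, -72, -58], [0, 0, 0.357]],
    [[205, -92, -58], [0, 0, 0.357]],
    [[250, -113, -58], [0, 0, 0.357]],
    [[295, -133, -58], [0, 0, 0.357]],
    [[340, -154, -58], [0, 0, 0.357]],
    [[385, -174, -58], [0, 0, 0.357]],
    [[429, -194, -58], [0, 0, 0.357]],
    [[429, -194, -58], [0, 0, 0.357]]
  ],
  "fingers": 255,
  "newtons": 40
}}

```text
t: 1.35
eef_pos: [0.5181, -0.1636, 0.2696]
orientation: [[1.0, -0.009, 0.0], [-0.009, -1.0, 0.002], [0.0, -0.002, -1.0]]
force: [-0.7, -0.5, 0.9]
width: 0.003
```

```bash
python3 - <<'E'
from h import *; from workcell import *
s=observe(); print(s["t"],s["eef_pos"],s["force"],s["width"]); print(shift(s,[.515,-.168,.219]))
for n in ["side","wrist"]:
    f=grab_frame(n); cv2.imwrite(f"pics/{n}1.png",f["frame"])
E
```

```text
1.35 [ 0.51808924 -0.16361469  0.26955308] [-0.71489516 -0.47801888  0.93099422] 0.0033451409029156515
(array([-3.1,  4.5, 50.5]), array([-0.002, -0.   ,  0.007]))
```

View pics/side1.png

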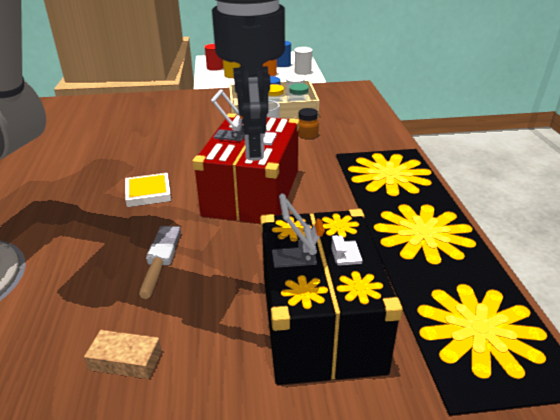

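View pics/wrist1.png

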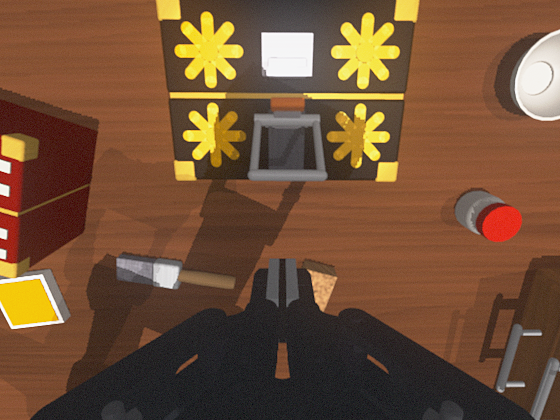

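Call:
{"api": "move_arm", "payload": {
  "commands": [
    [[-3, 5, 25], [0, 0, 0.007]],
    [[-3, 5, 51], [0, 0, 0.007]],
    [[-3, 5, 51], [0, 0, 0.007]],
    [[4, 5, 51], [0, 0, 0.007]],
    [[12, 5, 51], [0, 0, 0.007]],
    [[20, 5, 51], [0, 0, 0.007]],
    [[28, 5, 51], [0, 0, 0.007]],
    [[36, 5, 51], [0, 0, 0.007]],
    [[42, 5, 51], [0, 0, 0.007]],
    [[48, 5, 51], [0, 0, 0.007]],
    [[48, 5, 51], [0, 0, 0.007]]
  ]
}}

```text
t: 2.55
eef_pos: [0.5637, -0.1737, 0.2191]
orientation: [[1.0, -0.022, -0.0], [-0.022, -1.0, -0.0], [0.0, 0.0, -1.0]]
force: [0.2, 0.8, 0.2]
width: -0.002
```

```bash
python3 - <<'E'
from h import *; from workcell import *
s=observe(); print(s["t"],s["eef_pos"],s["force"],s["width"])
for n in ["side"]:
    f=grab_frame(n); cv2.imwrite(f"pics/{n}2.png",cv2.resize(f["frame"][130:330,210:430],None,fx=3,fy=3))
E
```

```text
2.55 [ 0.56373223 -0.17371415  0.21905767] [0.22773678 0.79930724 0.22906158] -0.002298522230067398
```

View pics/side2.png

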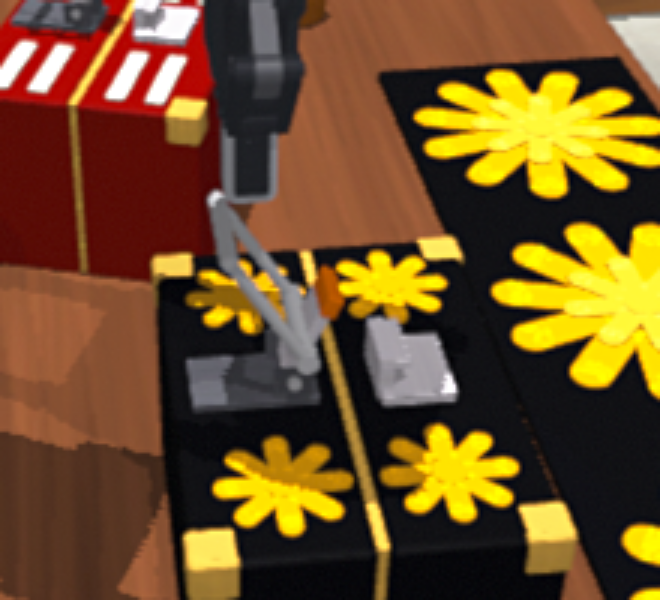

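```bash
python3 - <<'E'
from h import *; from workcell import *
g=load("side0.pkl"); f=load("top0.pkl")
print(proj(g,[.5637,-.1737,.205]), proj(g,[.5637,-.1737,.219]), proj(g,[.553,-.170,.218]))
for n in ["top","wrist"]:
    h=grab_frame(n); im=h["frame"]; 
    if n=="top": im=cv2.resize(im[80:280,270:470],None,fx=3,fy=3)
    cv2.imwrite(f"pics/{n}2.png",im)
E
```

```text
[291.98380096 215.23201111] [292.01375234 206.28700018] [283.38844478 205.93468444]
```

View pics/top2.png

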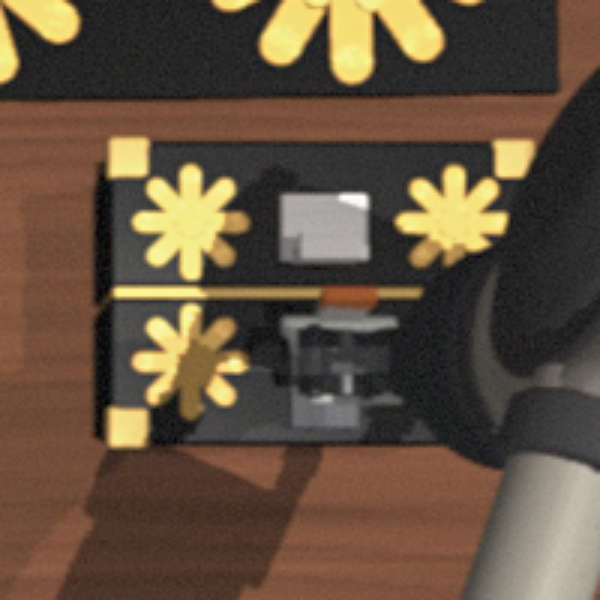

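View pics/wrist2.png

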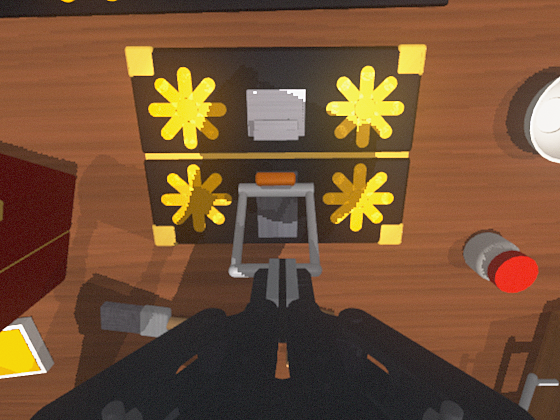

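```bash
python3 - <<'E'
from h import *; from workcell import *
g=load("side0.pkl")
print("tip1",proj(g,[.518,-.1636,.2556]))
for p in [[.687,-.0595+0,.13],[.527,-.0595,.13],[.527,-.2795,.13],[.687,-.2795,.13]]: print(p,proj(g,p))
w=grab_frame("wrist"); pickle.dump(w,open("w2.pkl","wb"))
s=observe(); Rm=np.array(s["orientation"]);t=s["eef_pos"]
print("wrist tcp/tip proj",proj(w,t),proj(w,t+Rm[:,2]*.014), "cam in tool",Rm.T@(ray(w,0,0)[0]-t))
print("wrist case corners",[proj(w,p).round() for p in [[.6795,-.0701,.1305],[.538,-.0681,.1305],[.553,-.170,.218],[.553,-.145,.218],[.553,-.195,.218]]])
E
```

```text
tip1 [254.77401026 180.16348786]
[0.687, -0.0595, 0.13] [359.29614754 207.26694413]
[0.527, -0.0595, 0.13] [258.81296985 214.66473621]
[0.527, -0.2795, 0.13] [273.21537481 318.73224996]
[0.687, -0.2795, 0.13] [402.6766967  306.82047814]
wrist tcp/tip proj [281.62889561 257.78457428] [281.66693788 247.16032519] cam in tool [ 0.08542372  0.00031481 -0.16100967]
wrist case corners [array([137.,  61.]), array([163., 238.]), array([276., 272.]), array([234., 272.]), array([318., 271.])]
```

```bash
python3 - <<'E'
from h import *; from workcell import *
g=grab_frame("side"); w=load("w2.pkl")
for z in (.215,.225,.235,.245): print(z,[proj(g,[x,y,z]).round(1) for x,y in ((.553,-.188),(.575,-.188))],"wrist",[proj(w,[.575,-.174+d,z]).round(1) for d in(-.012,.012)],proj(w,[.564,-.174,z]).round(1))
cv2.imwrite("pics/side3.png",cv2.resize(g["frame"][150:230,250:350],None,fx=7,fy=7,interpolation=cv2.INTER_CUBIC))
cv2.imwrite("pics/w3.png",cv2.resize(w["frame"][220:320,220:350],None,fx=6,fy=6,interpolation=cv2.INTER_CUBIC))
E
```

```text
0.215 [array([285.1, 215.8]), array([302.4, 214.5])] wrist [array([302.2, 235.2]), array([261., 236.])] [282.  252.6]
0.225 [array([285.1, 209.3]), array([302.5, 208. ])] wrist [array([303.3, 242.6]), array([259.8, 243.4])] [282.  260.7]
0.235 [array([285. , 202.6]), array([302.6, 201.3])] wrist [array([304.5, 250.8]), array([258.5, 251.7])] [281.9 269.8]
0.245 [array([285. , 195.8]), array([302.7, 194.6])] wrist [array([305.9, 260. ]), array([257., 261.])] [281.9 280. ]
```

View pics/side3.png

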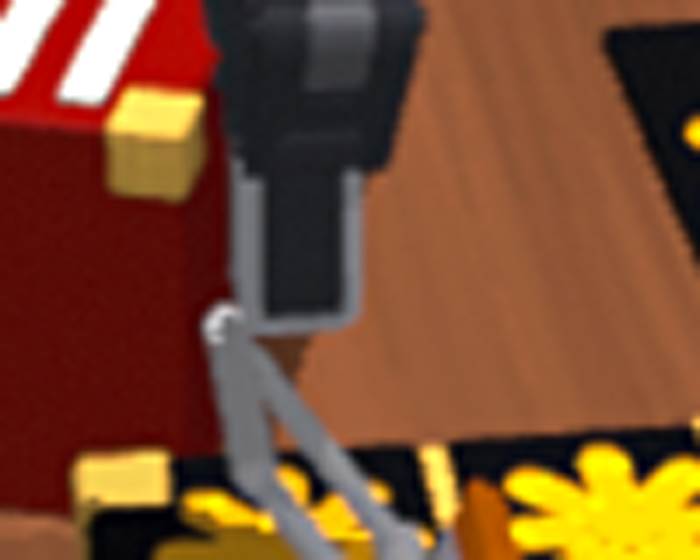

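View pics/w3.png

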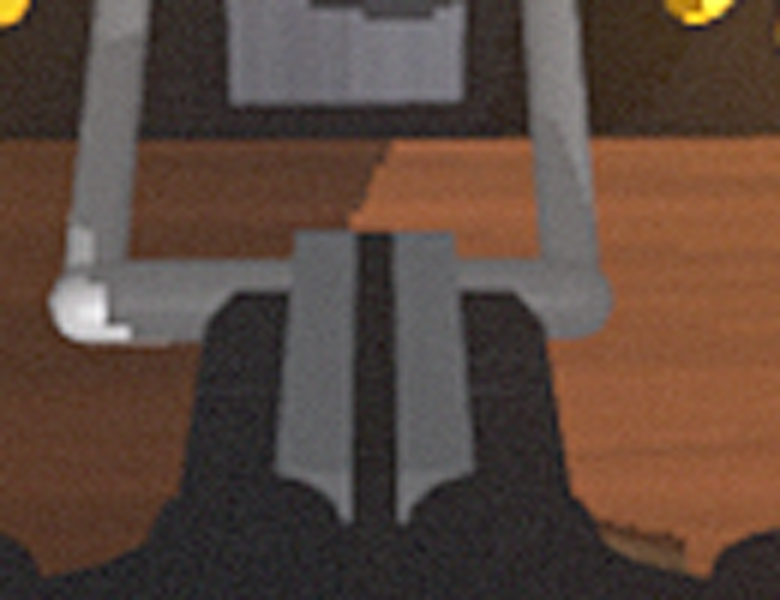

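Call:
{"api": "move_arm", "payload": {
  "commands": [
    [[-25, -4, 0], [0, 0, -0.01]],
    [[-48, -4, 0], [0, 0, -0.01]],
    [[-48, -4, 18], [0, 0, -0.01]],
    [[-48, -4, 34], [0, 0, -0.01]],
    [[-48, -4, 34], [0, 0, -0.01]],
    [[-40, -4, 34], [0, 0, -0.01]],
    [[-32, -4, 34], [0, 0, -0.01]],
    [[-24, -4, 34], [0, 0, -0.01]],
    [[-16, -4, 34], [0, 0, -0.01]],
    [[-10, -4, 34], [0, 0, -0.01]],
    [[-10, -4, 34], [0, 0, -0.01]]
  ]
}}

```text
t: 3.9
eef_pos: [0.554, -0.1695, 0.1851]
orientation: [[1.0, -0.012, 0.0], [-0.012, -1.0, -0.0], [0.0, 0.0, -1.0]]
force: [0.2, -0.2, 0.2]
width: 0.0
```

```bash
python3 - <<'E'
from h import *; from workcell import *
s=observe(); print(s["t"],s["eef_pos"],s["force"],s["width"])
for n in ["side"]:
    f=grab_frame(n); cv2.imwrite(f"pics/{n}4.png",cv2.resize(f["frame"][130:330,210:430],None,fx=3,fy=3))
E
```

```text
3.9 [ 0.55403052 -0.16954969  0.18513294] [ 0.23564764 -0.16255755  0.20559133] 6.445023440159321e-05
```

View pics/side4.png

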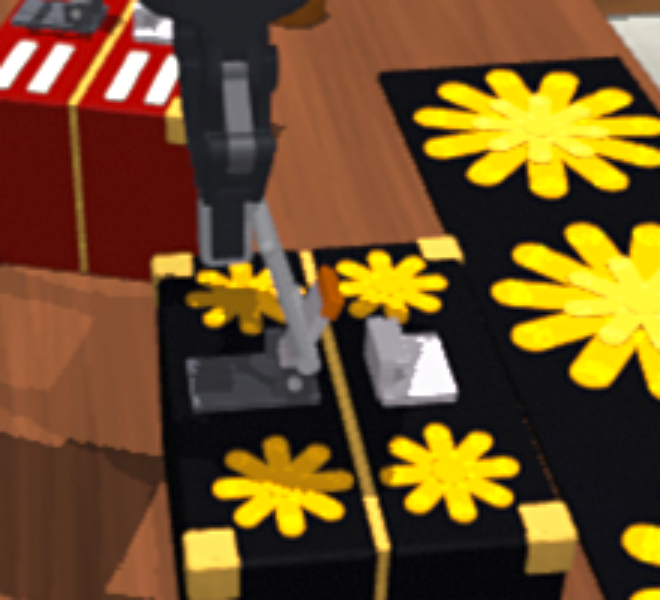

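Call:
{"api": "move_arm", "payload": {
  "commands": [
    [[6, 0, 0], [0, 0, 0]],
    [[12, 0, 0], [0, 0, 0]],
    [[18, 0, 0], [0, 0, 0]],
    [[24, 0, 0], [0, 0, 0]],
    [[30, 0, 0], [0, 0, 0]],
    [[35, 0, 0], [0, 0, 0]],
    [[35, 0, 0], [0, 0, 0]],
    [[35, 0, 0], [0, 0, 0]],
    [[35, 0, 0], [0, 0, 0]]
  ]
}}

```text
t: 4.85
eef_pos: [0.588, -0.17, 0.1853]
orientation: [[1.0, -0.012, -0.0], [-0.012, -1.0, -0.0], [-0.0, 0.0, -1.0]]
force: [-0.0, 0.5, -0.2]
width: -0.0
```

```bash
python3 - <<'E'
from h import *; from workcell import *
s=observe(); print(s["t"],s["eef_pos"],s["force"],s["width"])
for n in ["side"]:
    f=grab_frame(n); cv2.imwrite(f"pics/{n}5.png",cv2.resize(f["frame"][130:330,210:430],None,fx=3,fy=3))
E
```

```text
4.85 [ 0.58795777 -0.16998534  0.18525496] [-0.02386563  0.45800117 -0.2423288 ] -0.00025531995783446436
```

View pics/side5.png

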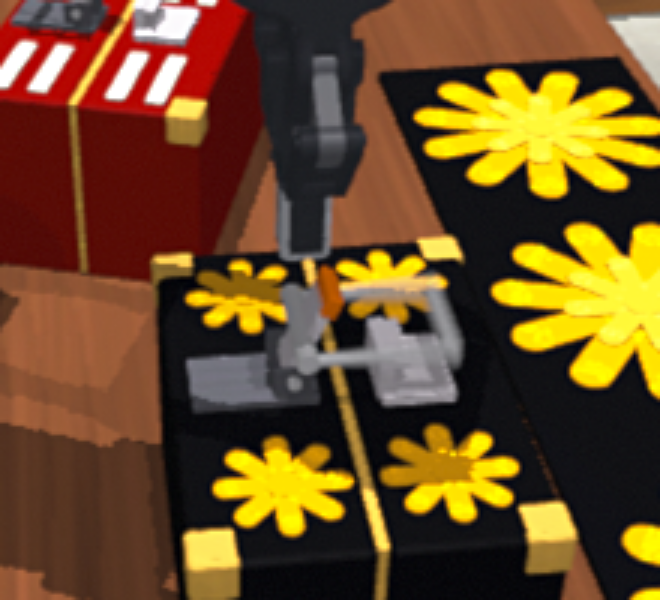

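Call:
{"api": "move_arm", "payload": {
  "commands": [
    [[10, 0, 0], [0, 0, 0]],
    [[25, 0, 0], [0, 0, 0]],
    [[38, 0, 0], [0, 0, 0]],
    [[38, 0, 0], [0, 0, 0]]
  ]
}}

```text
t: 5.3
eef_pos: [0.6269, -0.1705, 0.185]
orientation: [[1.0, -0.012, 0.0], [-0.012, -1.0, -0.0], [0.0, 0.0, -1.0]]
force: [-0.3, 0.1, -0.3]
width: -0.0
```

```bash
python3 - <<'E'
from h import *; from workcell import *
s=observe(); print(s["t"],s["eef_pos"],s["force"],s["width"])
for n in ["side","top"]:
    f=grab_frame(n);pickle.dump(f,open(n+"6.pkl","wb")); im=f["frame"]; im=im[170:290,240:380] if n=="side" else im[110:245,290:460]
    cv2.imwrite(f"pics/{n}6.png",cv2.resize(im,None,fx=4.4,fy=4.4,interpolation=cv2.INTER_CUBIC))
E
```

```text
5.3 [ 0.62693317 -0.17046965  0.18500242] [-0.26360633  0.05393973 -0.3394244 ] -0.0003891714995594685
```

View pics/side6.png

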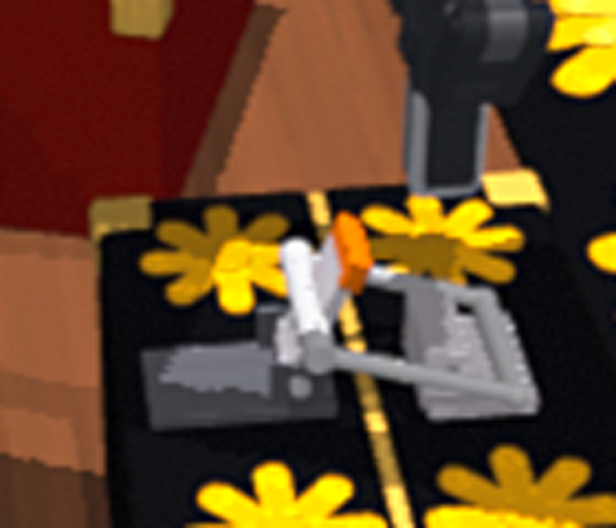

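View pics/top6.png

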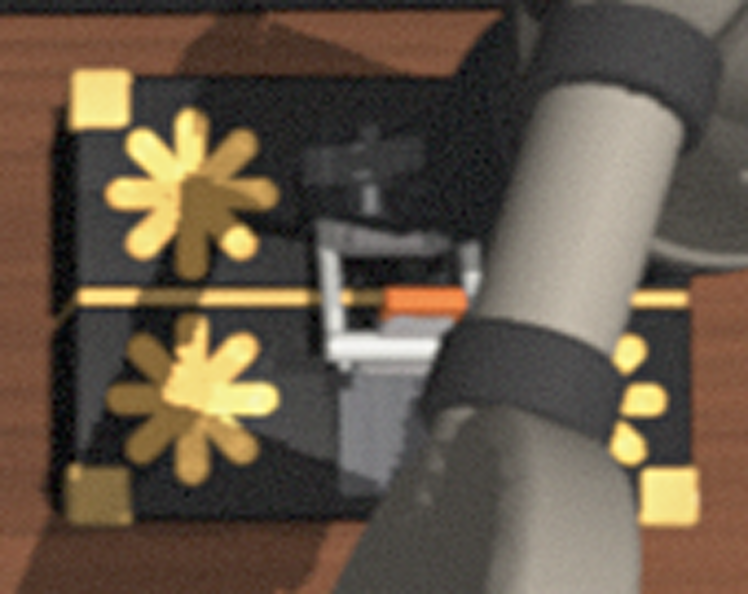

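Call:
{"api": "move_arm", "payload": {
  "commands": [
    [[0, 0, 16], [0, 0, 0]],
    [[0, 0, 33], [0, 0, 0]],
    [[0, 0, 33], [0, 0, 0]],
    [[-5, 0, 33], [0, 0, 0]],
    [[-10, 0, 33], [0, 0, 0]],
    [[-14, 0, 33], [0, 0, 0]],
    [[-18, 0, 33], [0, 0, 0]],
    [[-22, 0, 33], [0, 0, 0]],
    [[-26, 0, 33], [0, 0, 0]],
    [[-29, 0, 33], [0, 0, 0]],
    [[-29, 0, 33], [0, 0, 0]]
  ]
}}

```text
t: 6.5
eef_pos: [0.5965, -0.1701, 0.1522]
orientation: [[1.0, -0.012, -0.001], [-0.012, -1.0, 0.0], [-0.001, -0.0, -1.0]]
force: [-0.2, -0.1, 1.0]
width: -0.003
```

```bash
python3 - <<'E'
from h import *; from workcell import *
s=observe(); print(s["t"],s["eef_pos"],s["force"],s["width"])
for n in ["side"]:
    f=grab_frame(n);pickle.dump(f,open(n+"7.pkl","wb")); im=f["frame"]; im=im[170:290,240:380] if n=="side" else im[110:245,290:460]
    cv2.imwrite(f"pics/{n}7.png",cv2.resize(im,None,fx=4.4,fy=4.4,interpolation=cv2.INTER_CUBIC))
E
```

```text
6.5 [ 0.59651295 -0.1700697   0.15218998] [-0.17480196 -0.14740102  1.00934924] -0.0025034763539606595
```

View pics/side7.png

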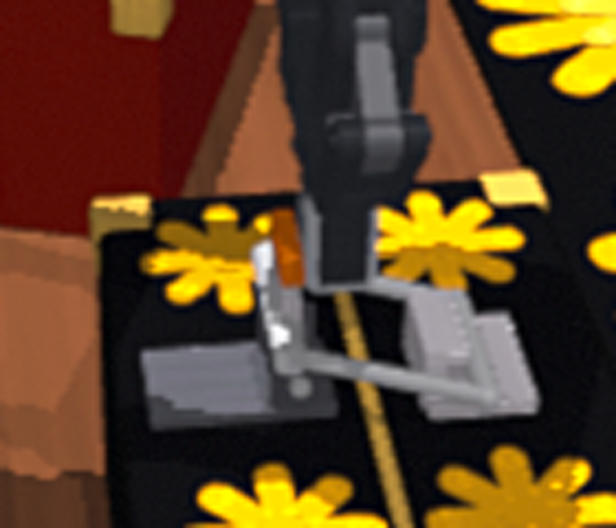

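Call:
{"api": "move_arm", "payload": {
  "commands": [
    [[-5, 0, 0], [0, 0, 0]],
    [[-10, 0, 0], [0, 0, 0]],
    [[-14, 0, 0], [0, 0, 0]],
    [[-18, 0, 0], [0, 0, 0]],
    [[-22, 0, 1], [0, 0, 0]],
    [[-27, 0, 2], [0, 0, 0]],
    [[-31, 0, 5], [0, 0, 0]],
    [[-31, 0, 5], [0, 0, 0]]
  ]
}}

```text
t: 7.35
eef_pos: [0.5655, -0.1698, 0.1471]
orientation: [[1.0, -0.012, -0.001], [-0.012, -1.0, -0.0], [-0.001, 0.0, -1.0]]
force: [0.4, 0.7, 0.6]
width: -0.004
```

```bash
python3 - <<'E'
from h import *; from workcell import *
s=observe(); print(s["t"],s["eef_pos"],s["force"],s["width"])
for n in ["side"]:
    f=grab_frame(n);pickle.dump(f,open(n+"8.pkl","wb")); im=f["frame"]; im=im[170:290,240:380] if n=="side" else im[110:245,290:460]
    cv2.imwrite(f"pics/{n}8.png",cv2.resize(im,None,fx=4.4,fy=4.4,interpolation=cv2.INTER_CUBIC))
E
```

```text
7.35 [ 0.56551788 -0.16981159  0.14713076] [0.38432285 0.6757781  0.64834884] -0.0038826714248549475
```

View pics/side8.png

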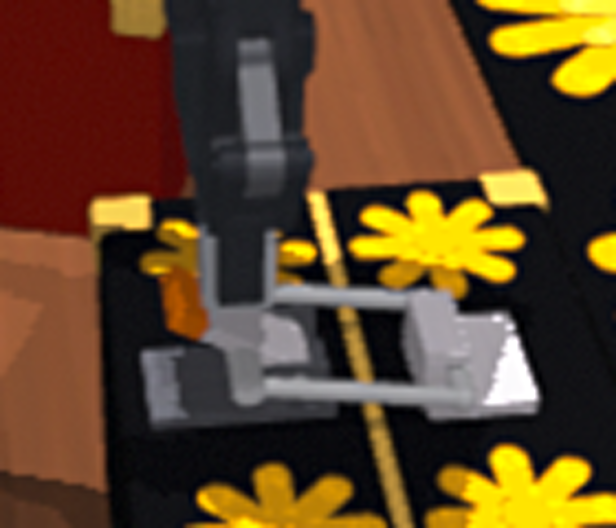

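Call:
{"api": "move_arm", "payload": {
  "commands": [
    [[-4, 0, 2], [0, 0, 0]],
    [[-7, 0, 5], [0, 0, 0]],
    [[-10, 0, 9], [0, 0, 0]],
    [[-12, 0, 13], [0, 0, 0]],
    [[-14, 0, 17], [0, 0, 0]],
    [[-15, 0, 20], [0, 0, 0]],
    [[-15, 0, 20], [0, 0, 0]]
  ]
}}

```text
t: 8.1
eef_pos: [0.5517, -0.1696, 0.1294]
orientation: [[1.0, -0.012, 0.003], [-0.012, -1.0, -0.001], [0.003, 0.001, -1.0]]
force: [-1.3, 2.6, 14.3]
width: 0.002
```

```bash
python3 - <<'E'
from h import *; from workcell import *
s=observe(); print(s["t"],s["eef_pos"],s["force"],s["width"])
for n in ["side"]:
    f=grab_frame(n);pickle.dump(f,open(n+"9.pkl","wb")); im=f["frame"]; im=im[170:290,240:380] if n=="side" else im[110:245,290:460]
    cv2.imwrite(f"pics/{n}9.png",cv2.resize(im,None,fx=4.4,fy=4.4,interpolation=cv2.INTER_CUBIC))
E
```

```text
8.1 [ 0.55170351 -0.16958445  0.12941733] [-1.31362153  2.55150641 14.26773095] 0.0016670664210358727
```

View pics/side9.png

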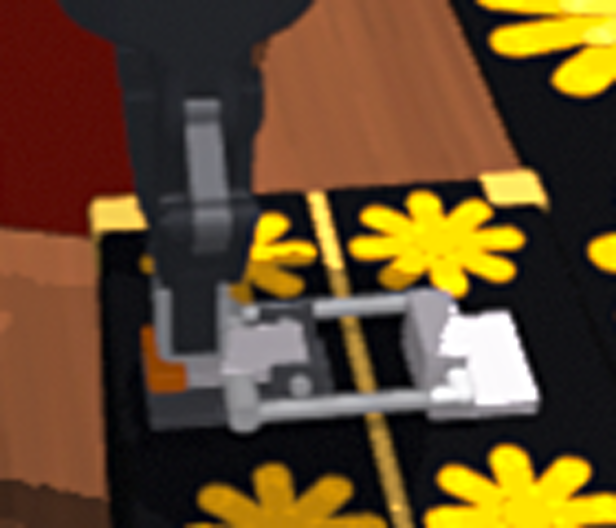

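Call:
{"api": "move_arm", "payload": {
  "commands": [
    [[0, 0, 1], [0, 0, 0]],
    [[0, 0, 2], [0, 0, 0]],
    [[0, 0, 3], [0, 0, 0]],
    [[0, 0, 3], [0, 0, 0]]
  ]
}}

```text
t: 8.55
eef_pos: [0.5518, -0.1697, 0.1288]
orientation: [[1.0, -0.012, 0.004], [-0.012, -1.0, -0.002], [0.004, 0.002, -1.0]]
force: [-6.9, 4.9, 30.0]
width: 0.001
```

Call:
{"api": "move_arm", "payload": {
  "commands": [
    [[0, 0, -10], [0, 0, 0]],
    [[0, 0, -40], [0, 0, 0]],
    [[-40, 0, -80], [0, 0, 0]],
    [[-90, 0, -100], [0, 0, 0]],
    [[-130, 0, -120], [0, 0, 0]],
    [[-150, 0, -120], [0, 0, 0]],
    [[-150, 0, -120], [0, 0, 0]]
  ]
}}

```text
t: 9.25
eef_pos: [0.3987, -0.1675, 0.2451]
orientation: [[1.0, -0.014, 0.0], [-0.014, -1.0, -0.001], [0.0, 0.001, -1.0]]
force: [-0.1, -0.3, -0.6]
width: 0.001
```

```bash
python3 - <<'E'
from h import *; from workcell import *
s=observe(); print(s["t"],s["eef_pos"],s["force"],s["width"])
for n in ["side","top"]:
    f=grab_frame(n);pickle.dump(f,open(n+"10.pkl","wb")); im=f["frame"]; im=im[170:290,240:380] if n=="side" else im[110:245,290:460]
    cv2.imwrite(f"pics/{n}10.png",cv2.resize(im,None,fx=4.4,fy=4.4,interpolation=cv2.INTER_CUBIC))
cv2.imwrite("pics/sidefull.png",grab_frame("side")["frame"])
E
```

```text
9.25 [ 0.39870404 -0.16746763  0.24508256] [-0.13754775 -0.34617638 -0.61692817] 0.0013891545499128387
```

View pics/side10.png

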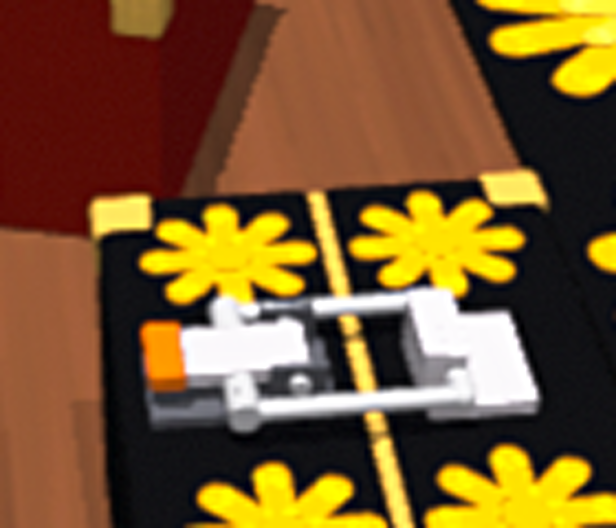

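View pics/top10.png

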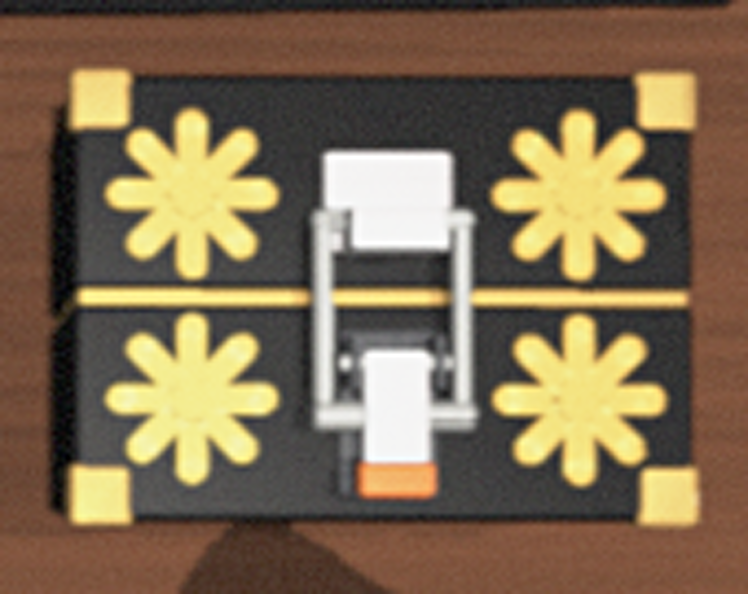

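View pics/sidefull.png

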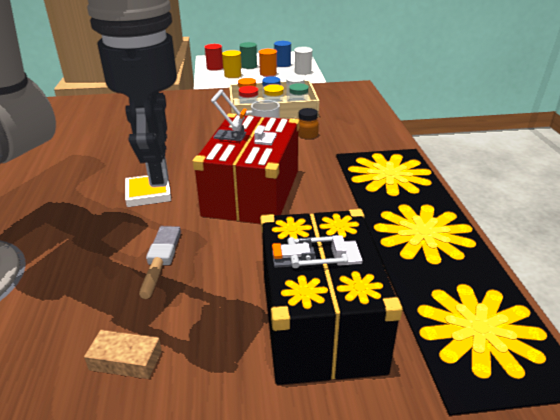

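```bash
python3 - <<'E'
from h import *
f=load("top10.pkl");g=load("side10.pkl")
def tri(a,b):
    o1,d1=ray(f,*a);o2,d2=ray(g,*b)
    A=np.stack([d1,-d2],1);s=np.linalg.lstsq(A,o2-o1,rcond=None)[0]
    p,q=o1+d1*s[0],o2+d2*s[1];return ((p+q)/2).round(4),np.linalg.norm(p-q).round(4)
T=lambda u,v:(290+u/4.4,110+v/4.4)
S=lambda u,v:(240+u/4.4,170+v/4.4)
print("tip far",tri(T(360,497),S(143,325)),"tip near",tri(T(437,497),S(148,389)))
print("orange inner near",tri(T(437,462),S(184,386)),"far",tri(T(360,462),S(180,323)))
print("lever hinge end far",tri(T(364,350),S(303,320)), "near",tri(T(430,350),S(313,374)))
E
```

```text
tip far (array([ 0.5377, -0.1563,  0.1468]), np.float64(0.0026)) tip near (array([ 0.5368, -0.1836,  0.1434]), np.float64(0.0017))
orange inner near (array([ 0.5484, -0.1837,  0.1435]), np.float64(0.0007)) far (array([ 0.5495, -0.1566,  0.1466]), np.float64(0.0023))
lever hinge end far (array([ 0.5882, -0.1589,  0.1457]), np.float64(0.0026)) near (array([ 0.5878, -0.1824,  0.1429]), np.float64(0.0021))
```

Call:
{"api": "move_arm", "payload": {
  "commands": [
    [[0, 0, 0], [0, 0, 0]],
    [[0, 0, 0], [0, 0, 0]],
    [[0, 0, 0], [0, 0, 0]],
    [[0, 0, 0], [0, 0, 0]],
    [[0, 0, 0], [0, 0, 0]],
    [[0, 0, 0], [0, 0, 0]],
    [[0, 0, 0], [0, 0, 0]],
    [[0, 0, 0], [0, 0, 0]]
  ]
}}

```text
t: 10.2
eef_pos: [0.4012, -0.1677, 0.2443]
orientation: [[1.0, -0.012, 0.0], [-0.012, -1.0, -0.0], [0.0, 0.0, -1.0]]
force: [0.1, -0.4, -0.3]
width: 0.003
```

```bash
python3 - <<'E'
from h import *; from workcell import *
g=load("side10.pkl")["frame"].astype(int); n=grab_frame("side")["frame"].astype(int)
print(abs(n-g)[200:290,265:365].mean(), abs(n-load("side0.pkl")["frame"].astype(int))[85:145,205:250].mean())
s=observe();print(s["t"],s["force"]); print(close_job())
E
```

```text
0.6635555555555556 0.5567901234567901
10.25 [ 0.17749162 -0.33349176  0.13017198]
the job is handed in; nothing more can be done
None
```

The black case is latched and the job is handed in at 10.25 s. I flipped its wire loop over with the shut fingers so that it fell behind the hook. Then I pushed the lever past upright and pressed it flat, with about 30 N at the end, and backed the arm off.

**Last checks:**
- **Lever flat:** the tip and the hinge end of the lever measure the same height, both about 143–147 mm.
- **Loop hooked:** the pictures show the end bar behind the hook, under its lip.
- **Holding by itself:** the side view of the latch had not changed about 0.9 s later with the arm clear and no contact force.
- **Red case:** its latch looks the same as in the first picture.

**One disagreement:** the cameras put the shut fingertips about 23 mm behind the TCP, not 14 mm ahead as the interface gives. My first push passed over the bar without touching it because of this. I used the camera value for the rest, and it worked for every contact. At the final press the fingertips stopped about 4 mm higher than I had calculated for a flat lever, but the two-view check above shows it flat.

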